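Set the strip gauge of a paper cutter by its thumbwheel

ROBOT

A 6-joint arm with a two-finger parallel gripper is mounted at the origin on the work surface. World frame = base frame: x ahead of the robot, y to its left, z up, the work surface at z = 0. Lengths are in m, angles in rad, forces in N, time in s.
With the tool pointing down it reaches from about 0.35 to 0.975 m from the base axis. Payload 7.1 kg.
Tool frame: the origin (TCP) lies on the front face of the gripper's body, between the roots of the fingers; the fingertips stand 80 mm ahead of it and the grasp point (between the pads) lies ahead of it (env.grip_depth is the x of the grasp point in the tool frame, in m); x points along the fingers, z is the direction in which the jaws open and shut, and the axes are right-handed (so a half turn about x gives the same grasp; the last joint's range is limited). The gripper opens to 88 mm and grips with 3 to 60 N. Pads are 20 mm wide; open, the fingers measure 115 mm over their backs; the gripper's body (75 mm by 178 mm) begins 61 mm behind the grasp point.
Start: joints at [1.33, 0.423, 1.63, -0, 1.089, -0.019], TCP at [0.137, 0.61, 0.303] pointing down, gripper open.
Joint ranges: [-3, 3], [-0.9, 2.11], [0.09, 2.58], [-1.31, 4.45], [0.11, 2.69], [-2.54, 2.54]. Speed limits (rad/s): [2.39, 2.39, 3.01, 3.14, 3.14, 3.14].

INTERFACE

Orientations are given as [roll, pitch, yaw] about the fixed x, y, z axes, in that order (R = Rz(yaw) Ry(pitch) Rx(roll)).
In Python, from workcell import env gives the robot as it stands.
- The arm moves only by the tool apply_moves, never from a script. Its argument "commands" is a list of rows, each a list of 3 entries, a list of its own where there are three numbers: the finger opening in mm, from 0 to 87.8, then the shift along the world's x, y, z in units of 50 mm (1.0 is 50 mm), then the turn, a rotation vector about the world's x, y, z in degrees. A call has 1 to 5 rows; each row shifts and turns the commanded pose from where the row before left it; what a row does not reach is not made up. A row lasts 1/10 s, in which the tool goes at most 50 mm and 8.59 degrees, less where a joint would pass 70% of its speed; a pose out of reach is approached as far as the arm can. A call is refused whole if a number of a shift passes 1 or a number of a turn 8.59, either way. A call with a gripper value outside its range is refused whole. The fingers move at their own pace and stop on an object; "force" is the grip in N (left out, the last holds). Time passes only in rows, so rows that do not move let the fingers close. It gives the time, the measured TCP pose, the force and the opening at its end, in the units of the state.
- env.state(): the state, without advancing time (a new reading comes with each control period).
- env.snapshot(name): name is "side" or "top" or "wrist"; returns the picture (384x512x3 uint8, red, green, blue); there is no depth.
- env.camera_info(name): a dict with "fovy" (degrees; the focal length in pixels is half the picture's height over the tangent of half this angle, whatever the lens; pixels are square), "cx", "cy" (the principal point, pixels), "rvec" (rotation vector, rad) and "tvec" (3), from world to camera coordinates, as OpenCV has them; the wrist camera has in their place "T_tool_cam" (4x4, takes a point from camera to tool coordinates, whose origin is the TCP and whose axes are the tool frame's). Camera axes: x right, y down, z forward; pixel columns grow to the right and rows downward; lengths in m; the calibration is good to about 2 mm. A picture is of the moment at which its call begins: read the wrist's pose just before it. camera_info takes no time and is no camera call.
- env.close_job(): hands the job in, once; it reports no verdict.
The state is a dict: "time": time; "qpos": joint angles; "joint_velocities": joint speeds; "effort": joint torques, N m; "eef_pos": TCP position; "ee_rot": TCP orientation; "contact_force": force on the tool from outside, world axes, zero at the start; "torque": the same for the moment, N m; "width": finger opening in m.
Only numpy, scipy, OpenCV 4.12 (cv2) and the standard library are available. Lean on these libraries where they do the work, as an engineer would, in place of code of your own. Each camera call takes 0.05 s, during which the arm holds its last target.

TASK

The next prints need narrower strips cut off. With a light fingertip, roll the knurled thumbwheel of the paper cutter's strip gauge so that the gap between the gauge plate and the cutting edge closes, until the gauge's black pointer stands within the width of the red mark on the scale; come up to the mark from the wide side and do not run well past it. Move the gauge by its wheel only - grip nothing, leave the blade arm down and the tape roll, brown bottle and brush where they are - and then take the hand away.

Things in the scene. Friction and masses are not known exactly. Their poses are not given: they have to be found in the camera images.
- cutter: Grey desktop lever paper cutter, fixed. Origin: on the bench (z = 0) straight under the middle of the thumbwheel. z up; x runs along the cutting edge, away from the operator; y points from the wheel to the blade. Cutting edge at y = 130 mm; beyond it the cutter table, 285 x 400 mm, top 55 mm above the bench. The strip gauge stands on the wheel's side of the edge.
- wheel: Knurled grey/black thumbwheel with orange ribs, 50 mm diameter, 18 mm wide, top 77 mm above the bench. Origin: its centre, 52 mm above the bench; axle along the cutter's x; this body turns with it. Stroking its top along the cutter's +y (to the blade) closes the gap by a rack: 25 mm of rim (1 rad) moves the gauge 8 mm the same way; -y opens it. It stays where left.
- crown (a point): Fixed point at the top of the wheel, on its middle (77 mm above the bench): where a fingertip strokes it. Only this crown stands out, 13 mm above the black housing (its top edge 64 mm above the bench, x -24 to 34, y -34 to 34 mm from here in the cutter's axes). The tread is grippy rubber, gives under a millimetre when pressed, and needs about 2 N along the rim to roll.
- gauge: Strip gauge: aluminium plate 280 mm long (the cutter's x -60 to 220 mm), 6 mm thick, top 64 mm above the bench, on rods, with pointer and a steel rack bar (at the cutter's x = 22 to 30 mm, top 69 mm above the bench). Slides along the cutter's y only, 64 mm. Origin: at the cutter's origin when fully open; the plate's face is 50 mm to +y of it. Do not push it directly.
- pointer (a point): Tip of the black pointer on the operator's end of the gauge, on its middle line, 62.5 mm above the bench, at the cutter's x = -85 mm. 3 mm wide narrowing to 1.5 mm, it lies along the cutter's x just over the aluminium scale bar (26 mm wide, running along the cutter's y, top 58 mm above the bench, black lines every 5 mm) and moves with the gauge along y.
- mark: The mark: red clip fixed on the operator's side of the scale bar, 6 mm wide along it, 24 mm across (overhanging the operator's edge), 6 mm high. Origin: on its middle line, on the bar, 58 mm above the bench; axes as the cutter's. The pointer is within it when its middle line is within 3 mm of this origin along the cutter's y. At the start the pointer is 10 to 44 mm short of it, on the -y side.
- blade_mid (a point): Point on top of the blue blade arm, beside the wheel: at the cutter's x = 0, y = 121 mm, 104 mm above the bench. The arm (12 mm wide, 370 mm long) lies down along the cutting edge, hinged at its far end (the cutter's x = 250 mm) and resting by its weight; its black handle (28 mm diameter, 115 mm long) reaches to x = -230 mm. Leave it down.
- tape: Loose roll of yellow tape lying flat, 100 mm outside and 76 mm inside diameter, 24 mm high, on the bench near the wheel. Origin: centre of its underside. Leave alone.
- amber: Loose brown glass bottle with black cap, 46 mm diameter, 95 mm high, upright on the bench near the wheel. Origin: centre of its underside. Leave alone.
- brush: Loose flat brush, 160 mm long along its x, wooden handle to -x and a black head 50 x 40 x 16 mm to +x, lying on the bench. Origin: where handle and head meet, on the underside. Leave alone.

How it is judged:
At the end, for the whole second after the job is handed in: The pointer's middle line stands within 3 mm of the middle of the red mark along the scale (inside the clip's 6 mm width) and the gauge is still; the blade arm is down where it was (within 10 mm at its middle) and tape, bottle and brush are within 20 mm of where they stood, the bottle upright (y of pointer in the frame of mark between -0.003 and 0.003 m and linear speed of gauge below 0.002 m/s and distance of blade_mid from where it was at the start of the episode below 0.01 m and distance of each of tape, amber, brush from where it was at the start of the episode below 0.02 m and angle between amber's own z axis and vertical below 0.2 rad); the robot touches nothing.
It fails at once if the pointer runs more than 6 mm past the middle of the red mark (y of pointer in the frame of mark above 0.006 m).
It fails at once if the gauge plate, its rack or pointer is pushed directly (over 3 N) (contact force between any of the fingers, the arm and gauge above 3 N).
It fails at once if the wheel is squeezed or leaned on hard (over 35 N) (contact force between any of the fingers, the arm and wheel above 35 N).
It fails at once if the blade arm is lifted or knocked (over 10 mm at its middle) (distance of blade_mid from where it was at the start of the episode above 0.01 m).
It fails at once if the tape, bottle or brush is moved by more than 20 mm, lifted or tipped (distance of any of tape, amber, brush from where it was at the start of the episode above 0.02 m or angle between amber's own z axis and vertical above 0.2 rad).
It also fails if it takes over 64 s, if anything falls off the work surface, if the arm or the gripper's body presses on something with over 40 N, if the wrist force passes 120 N, or if a joint passes its speed limit or range.

## Working session

There is one attempt and no reset: what is moved stays moved. The work goes in short steps, Python scripts to look and compute and a tool call to move; the robot and the scene stay as the last step left them, time stands still between calls to the robot, and variables do not carry over. Pictures are saved under pics/ and viewed, and the job is handed in when it is done.

Besides the shell and the picture viewer there is one more tool, called after "Request:" as a command line: name --argument value ..., lists and objects as JSON in quotes. apply_moves: Moves the arm, as the interface text tells. Its arguments: {"type":"object","properties":{"commands":{"type":"array"},"force":{"type":"number"}},"required":["commands"]}

```bash
mkdir -p pics; python3 - <<'E'
from workcell import env
import cv2
print(env.state(), env.grip_depth)
for n in ["side","top","wrist"]:
    print(n, env.camera_info(n))
    cv2.imwrite(f"pics/{n}0.png", env.snapshot(n)[:,:,::-1])
E
```

```text
{'time': 0.0, 'qpos': array([ 1.33000685e+00,  4.23833739e-01,  1.63064220e+00, -1.74085566e-05,
        1.08862298e+00, -1.89983191e-02]), 'joint_velocities': array([ 0.00091445, -0.00062245,  0.00047071, -0.0004737 , -0.00267984,
       -0.00124985]), 'effort': array([ 7.57975831e-04, -5.44636595e+01, -2.73660654e+01,  6.43973169e-02,
        2.30050675e-02, -8.55357939e-05]), 'eef_pos': array([0.13736371, 0.60929088, 0.30192483]), 'ee_rot': array([ 3.13282567,  1.56928999, -1.80134638]), 'contact_force': array([0.36752778, 0.36555271, 0.41876   ]), 'torque': array([ 0.00513631,  0.04864264, -0.04726152]), 'width': 0.08793825402084234} 0.0613
side {'fovy': 45.989009374352605, 'cx': 255.298051489768, 'cy': 189.41210573427645, 'rvec': array([ 2.32040619, -0.8280163 ,  0.32032985]), 'tvec': array([-0.49537429,  0.30710425,  0.89317075])}
top {'fovy': 48.343714097852256, 'cx': 257.47500440482816, 'cy': 193.6168063558635, 'rvec': array([ 2.14899916, -2.12405952,  0.21194452]), 'tvec': array([-0.07491693,  0.60158418,  1.03527317])}
wrist {'fovy': 61.559573901029495, 'cx': 256.9606360069936, 'cy': 188.1684408549913, 'T_tool_cam': array([[ 5.39535884e-04, -3.01194942e-01,  9.53562434e-01,
        -8.11408386e-02],
       [-6.42243762e-04, -9.53562481e-01, -3.01194594e-01,
         8.28410250e-02],
       [ 9.99999648e-01, -4.49914234e-04, -7.07921749e-04,
        -3.60027598e-05],
       [ 0.00000000e+00,  0.00000000e+00,  0.00000000e+00,
         1.00000000e+00]])}
```

View pics/side0.png

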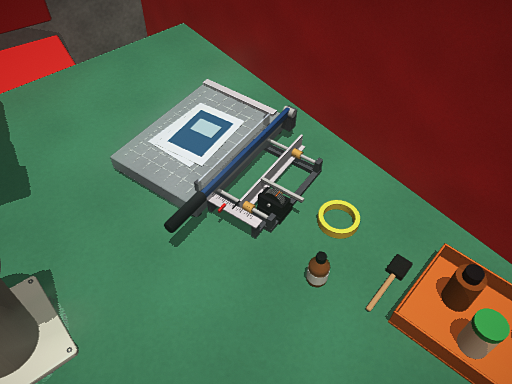

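View pics/top0.png

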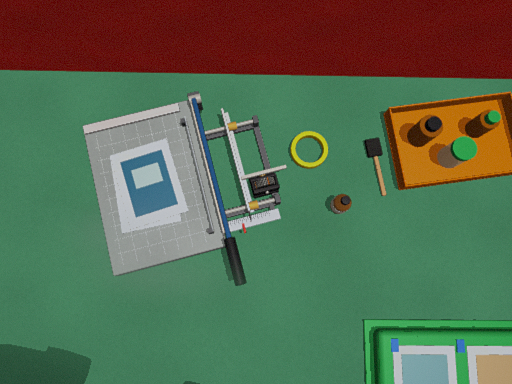

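View pics/wrist0.png

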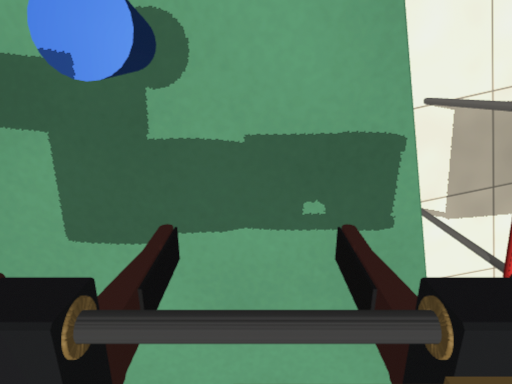

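```bash
cat > h.py <<'E'
import numpy as np, cv2
from workcell import env
from scipy.spatial.transform import Rotation as R
def cam(n, st=None):
    c=env.camera_info(n); f=192/np.tan(np.radians(c['fovy'])/2)
    K=np.array([[f,0,c['cx']],[0,f,c['cy']],[0,0,1]])
    if n=='wrist':
        st=st or env.state()
        T=np.eye(4);T[:3,:3]=R.from_euler('xyz',st['ee_rot']).as_matrix();T[:3,3]=st['eef_pos']
        W=T@c['T_tool_cam']; return K,W[:3,:3].T,W[:3,3]
    M=R.from_rotvec(c['rvec']).as_matrix(); return K,M,-M.T@c['tvec']
def cast(C,px,z):
    K,M,o=C; d=M.T@np.linalg.solve(K,[px[0],px[1],1]); return o+d*(z-o[2])/d[2]
def proj(C,p):
    K,M,o=C; q=K@(M@(np.asarray(p)-o)); return q[:2]/q[2]
def zoom(src,x0,y0,w,h,k,out):
    im=cv2.imread(src)[y0:y0+h,x0:x0+w]; cv2.imwrite(out,cv2.resize(im,None,fx=k,fy=k,interpolation=cv2.INTER_CUBIC))
E
python3 - <<'E'
from h import *
zoom('pics/top0.png',180,85,120,120+80,3,'pics/tz.png')
zoom('pics/side0.png',150,95,190,140,4,'pics/sz.png')
for n in ['top','side']:
    C=cam(n); print(n,C[2])
C=cam('top')
for px,z in [((264,184),.077),((195,97),.1),((240,283),.1),((309,149),.024),((341,204),.05),((374,148),.016)]: print(px,cast(C,px,z))
E
```

```text
top [ 0.40866849 -0.04816302  1.12693256]
side [ 0.15457313 -0.57407209  0.885444  ]
(264, 184) [ 0.62307389 -0.08358623  0.077     ]
(195, 97) [0.84100302 0.09383344 0.1       ]
(240, 283) [ 0.38028904 -0.02810071  0.1       ]
(309, 149) [ 0.73119275 -0.20522664  0.024     ]
(341, 204) [ 0.57915026 -0.28189818  0.05      ]
(374, 148) [ 0.7391095  -0.38279139  0.016     ]
```

View pics/tz.png

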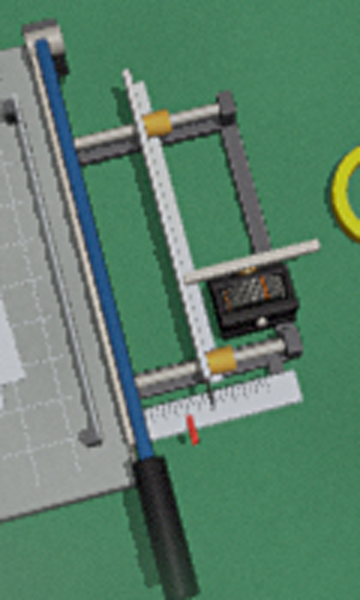

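View pics/sz.png

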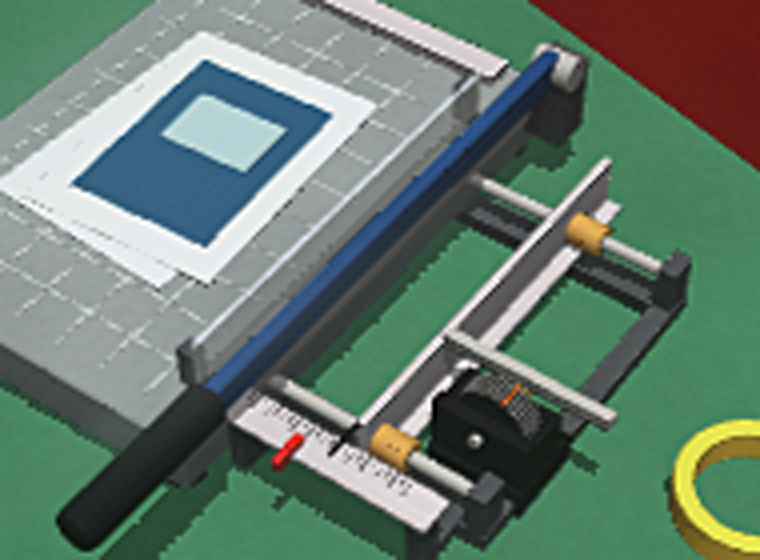

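```bash
python3 - <<'E'
from h import *
im=cv2.imread('pics/top0.png'); hsv=cv2.cvtColor(im,cv2.COLOR_BGR2HSV)
C=cam('top')
m=cv2.inRange(hsv,(100,120,40),(125,255,255)); m[:, :185]=0; m[:,235:]=0; m[:95]=0;m[245:]=0
n,l,s,c=cv2.connectedComponentsWithStats(m); i=1+np.argmax(s[1:,4]); print(s[i],c[i])
ys,xs=np.where(l==i); P=np.array([cast(C,(x,y),.104)[:2] for x,y in zip(xs,ys)])
d=cv2.fitLine(P.astype(np.float32),cv2.DIST_L2,0,.01,.01).ravel(); print('blade line',d, np.degrees(np.arctan2(d[1],d[0])))
m=cv2.inRange(hsv,(0,150,120),(8,255,255))|cv2.inRange(hsv,(172,150,120),(180,255,255)); m[:200]=0;m[260:]=0;m[:,:220]=0;m[:,280:]=0
ys,xs=np.where(m>0); print('red px',xs.mean(),ys.mean(),len(xs)); print('mark',cast(C,(xs.mean(),ys.mean()),.062))
# wheel orange ribs
st=env.state(); T=R.from_euler('xyz',st['ee_rot']).as_matrix(); print(T.round(3))
E
```

```text
[192  98  39 141 613] [211.03425775 168.07830343]
blade line [0.9634895  0.26774627 0.6572438  0.04796716] 15.5302
red px 243.875 228.625 16
mark [ 0.51198721 -0.03473664  0.062     ]
[[-0.    -0.975  0.22 ]
 [-0.001  0.22   0.975]
 [-1.     0.    -0.001]]
```

Request:
apply_moves --commands '[[0, [0.485, -0.695, 0], [0, 0, 1.41]], [0, [0.485, -0.695, 0], [0, 0, 1.41]], [0, [0.485, -0.695, 0], [0, 0, 1.41]], [0, [0.485, -0.695, 0], [0, 0, 1.41]], [0, [0.485, -0.695, 0], [0, 0, 1.41]]]' --force 15

```text
time: 0.65
eef_pos: [0.2593, 0.4344, 0.3025]
ee_rot: [2.975, 1.571, -1.834]
contact_force: [0.6, 0.0, 0.3]
width: 0.0518
```

Request:
apply_moves --commands '[[0, [0.485, -0.695, 0], [0, 0, 1.41]], [0, [0.485, -0.695, 0], [0, 0, 1.41]], [0, [0.485, -0.695, 0], [0, 0, 1.41]], [0, [0.485, -0.695, 0], [0, 0, 1.41]], [0, [0.485, -0.695, 0], [0, 0, 1.41]]]'

```text
time: 1.15
eef_pos: [0.3806, 0.2606, 0.3027]
ee_rot: [-1.22, 1.571, 0.377]
contact_force: [0.2, 1.0, 0.9]
width: 0.0115
```

Request:
apply_moves --commands '[[0, [0.485, -0.695, 0], [0, 0, 1.41]], [0, [0.485, -0.695, 0], [0, 0, 1.41]], [0, [0.485, -0.695, 0], [0, 0, 1.41]], [0, [0.485, -0.695, 0], [0, 0, 1.41]], [0, [0.485, -0.695, 0], [0, 0, 1.41]]]'

```text
time: 1.65
eef_pos: [0.5019, 0.0867, 0.3026]
ee_rot: [1.118, 1.571, 2.837]
contact_force: [0.1, -0.2, -0.4]
width: 0.0005
```

Request:
apply_moves --commands '[[0, [0.485, -0.695, 0], [0, 0, 1.41]], [0, [0.485, -0.695, 0], [0, 0, 1.41]], [0, [0.485, -0.695, 0], [0, 0, 1.41]], [0, [0.485, -0.695, 0], [0, 0, 1.41]], [0, [0.485, -0.695, 0], [0, 0, 1.41]]]'

```text
time: 2.15
eef_pos: [0.6231, -0.087, 0.3024]
ee_rot: [0.944, 1.57, 2.786]
contact_force: [0.6, 1.7, -0.0]
width: 0.0006
```

```bash
python3 - <<'E'
from h import *
st=env.state(); print(st['eef_pos'],R.from_euler('xyz',st['ee_rot']).as_matrix().round(4),st['qpos'])
cv2.imwrite('pics/w1.png',env.snapshot('wrist')[:,:,::-1])
E
```

```text
[ 0.62309582 -0.08695207  0.30240131] [[-5.000e-04 -9.635e-01 -2.678e-01]
 [ 2.000e-04 -2.678e-01  9.635e-01]
 [-1.000e+00  4.000e-04  3.000e-04]] [-1.57603754e-01  4.29603920e-01  1.62024792e+00  1.06967310e-04
  1.09221451e+00 -1.99960515e+00]
```

View pics/w1.png

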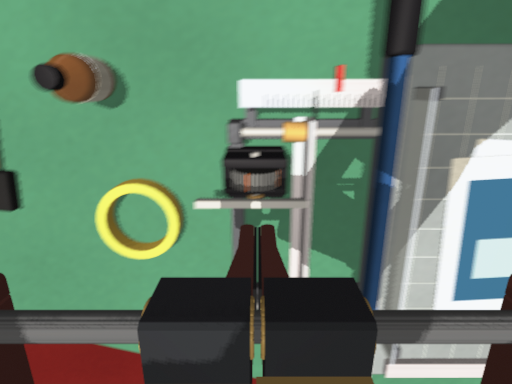

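```bash
python3 - <<'E'
from h import *
zoom('pics/w1.png',190,60,200,150,4,'pics/w1z.png')
E
```

```text
(no output)
```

View pics/w1z.png

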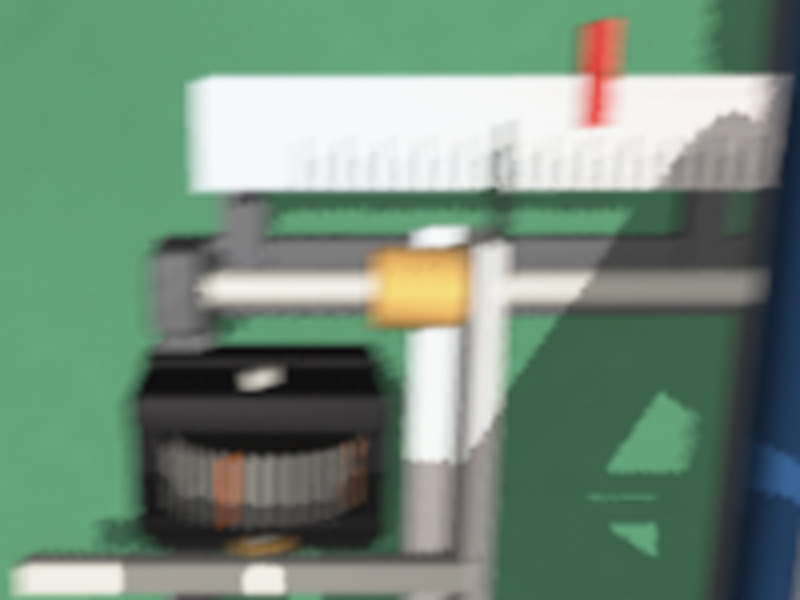

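```bash
cat >> h.py <<'E'
cx=np.array([.9635,.2677]); cy=np.array([-.2677,.9635])
E
python3 - <<'E'
from h import *
C=cam('wrist'); g=lambda u,v:(190+u/4,60+v/4)
def c(u,v,z):
    p=cast(C,g(u,v),z); return p.round(4), p[:2]@cx, p[:2]@cy
for nm,a in dict(crown=(262,483,.077),wl=(155,460,.064),wr=(370,460,.064),hl=(140,395,.064),hr=(385,395,.064),hfar=(262,545,.064),mark=(605,30,.064),mark2=(595,122,.064),markm=(599,75,.064),ptr=(500,190,.0625),ptr2=(503,140,.0625),blade=(775,450,.104)).items(): print(nm,*c(*a))
st=env.state(); print(st['eef_pos'][:2]@cx,st['eef_pos'][:2]@cy)
E
```

```text
crown [ 0.6336 -0.0922  0.077 ] 0.5857904814072032 -0.258489171387238
wl [ 0.6387 -0.1195  0.064 ] 0.5834501704649807 -0.2860867538376511
wr [ 0.624  -0.0663  0.064 ] 0.5834434136488009 -0.23087126513850392
hl [ 0.6232 -0.1272  0.064 ] 0.5664203481874264 -0.2894113799289825
hr [ 0.6066 -0.0675  0.064 ] 0.5664273222593242 -0.22747233557077962
hfar [ 0.6536 -0.0868  0.064 ] 0.6065383773165288 -0.25865369617586764
mark [ 0.5103 -0.0437  0.064 ] 0.48000216833904397 -0.17869527929979087
mark2 [ 0.5302 -0.0389  0.064 ] 0.5004479176001316 -0.17946550463596492
markm [ 0.52   -0.0416  0.064 ] 0.4898977547919179 -0.17932781873208528
ptr [ 0.5511 -0.0554  0.0625] 0.5161906125488029 -0.2008711603724326
ptr2 [ 0.5399 -0.0584  0.0625] 0.504567287059737 -0.20077574000330164
blade [0.5878 0.0144 0.104 ] 0.5701630463814066 -0.1434440281851079
0.5790015638027501 -0.2558614610655909
```

Request:
apply_moves --commands '[[0, [0.13, -0.123, -0.6], [0, 0, 0]], [0, [0.134, -0.123, -0.7], [0, 0, 0]], [0, [0, 0, -0.7], [0, 0, 0]], [0, [0, 0, -0.5], [0, 0, 0]], [0, [0, 0, -0.2], [0, 0, 0]]]'

```text
time: 2.7
eef_pos: [0.634, -0.0973, 0.1646]
ee_rot: [1.129, 1.566, 2.97]
contact_force: [-0.2, -0.1, -0.2]
width: 0.0004
```

```bash
python3 - <<'E'
from h import *
st=env.state(); print(st['eef_pos'],st['contact_force'],st['eef_pos'][:2]@cx,st['eef_pos'][:2]@cy)
cv2.imwrite('pics/w2.png',env.snapshot('wrist')[:,:,::-1])
cv2.imwrite('pics/s2.png',env.snapshot('side')[:,:,::-1])
zoom('pics/s2.png',200,150,140,100,5,'pics/s2z.png')
E
```

```text
[ 0.63395144 -0.09731811  0.16456635] [-0.2245455  -0.1077963  -0.20590973] 0.5847601564343183 -0.2634747976622808
```

View pics/w2.png

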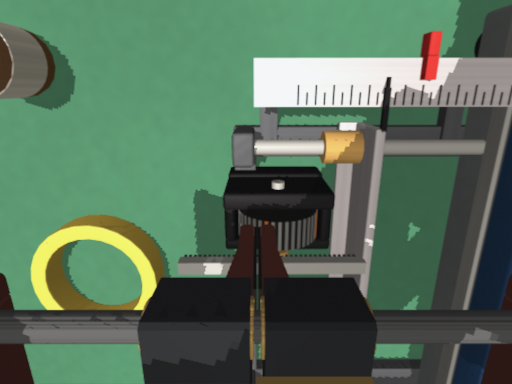

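View pics/s2z.png

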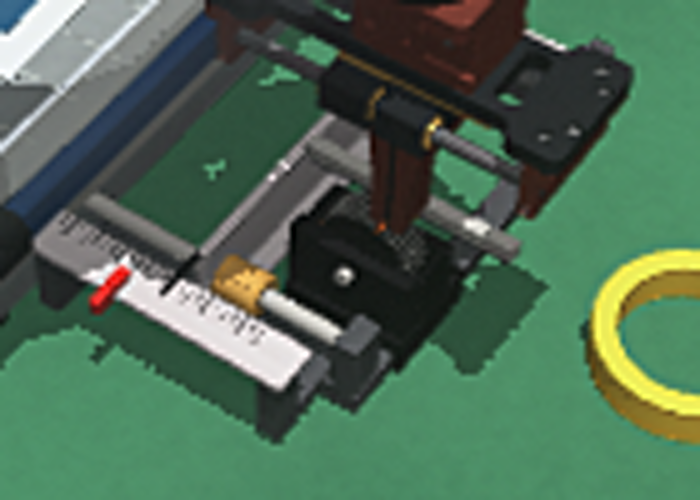

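```bash
cat >> h.py <<'E'
def measure(name):
    st=env.state(); im=env.snapshot('wrist')[:,:,::-1].copy(); cv2.imwrite(name,im)
    C=cam('wrist',st); hsv=cv2.cvtColor(im,cv2.COLOR_BGR2HSV)
    m=cv2.inRange(hsv,(0,150,170),(8,255,255))|cv2.inRange(hsv,(173,150,170),(180,255,255)); m[150:]=0; m[:,:250]=0
    ys,xs=np.where(m>0); print('red bbox',xs.min(),xs.max(),ys.min(),ys.max(),len(xs))
    P=np.array([cast(C,(x,y),.064)[:2] for x,y in zip(xs,ys)]); my=np.median(P@cy)
    # pointer: dark rows beside the scale, nearest black run
    v=hsv[:,:,2]; r0=int(ys.max())
    pts=[]
    for r in range(r0-6,r0+22):
        row=v[r,:xs.max()+25]; 
        k=np.where(row[int(xs.min())-140:]<75)[0]+int(xs.min())-140
        for grp in np.split(k,np.where(np.diff(k)>1)[0]+1):
            if 3<=len(grp)<=8: pts.append((grp.mean(),r))
    pts=np.array(pts)
    if len(pts):
        u=np.median(pts[:,0]); s=pts[abs(pts[:,0]-u)<6]
        Q=np.array([cast(C,p,.0625)[:2] for p in s]); py=np.median(Q@cy)
        d=np.polyfit(Q@cx,Q@cy,1)[0]
        print('ptr px',u,s[:,1].min(),s[:,1].max(),len(s),'slope deg',np.degrees(d),'ptr-mark mm',1e3*(py-my), 'mark cy',my,'red slope', np.degrees(np.polyfit(P@cx,P@cy,1)[0]))
    print('tcp cx,cy,z',st['eef_pos'][:2]@cx,st['eef_pos'][:2]@cy,st['eef_pos'][2],'F',st['contact_force'].round(1),'t',st['time'])
E
python3 - <<'E'
from h import *
measure('pics/m1.png')
C=cam('wrist')
zoom('pics/m1.png',210,20,250,150,3,'pics/m1z.png')
for nm,p,z in [('hl',(229,200),.064),('hr',(331,200),.064),('wl',(238,213),.064),('wr',(317,211),.064),('tip',(388,78),.0625)]:
    q=cast(C,p,z); print(nm,q[:2]@cx,q[:2]@cy)
for off in (-.008,.008): print(proj(C,np.r_[.5865*cx+(-.258+off)*cy,.077]))
E
```

```text
red bbox 425 441 30 77 513
ptr px 387.5 76.0 98.0 23 slope deg -0.44235033009797126 ptr-mark mm -21.504086901353524 mark cy -0.1707148102417622 red slope 0.46816040324319
tcp cx,cy,z 0.5855942432728007 -0.2637340062646456 0.16620758249150594 F [-0.3  0.7  0.4] t 2.8
hl 0.5693100980563556 -0.28133919950964814
hr 0.5693664053206381 -0.21928798450564663
wl 0.5778137282617536 -0.27602296739902626
wr 0.5765345532132194 -0.2274100287237558
tip 0.499116340244026 -0.19254083623975016
[254.12424565 235.07249709]
[281.43227861 235.05229678]
```

View pics/m1z.png

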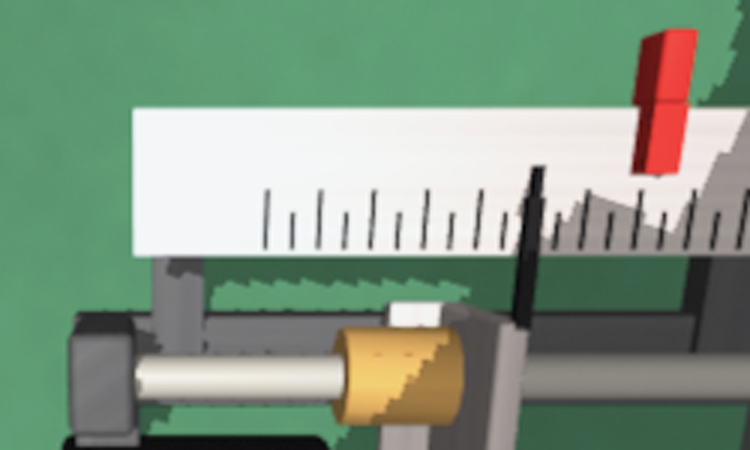

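Request:
apply_moves --commands '[[0, [-0.016, 0.058, -0.1], [0, 0, 0]], [0, [0, 0, -0.06], [0, 0, 0]], [0, [0, 0, 0], [0, 0, 0]]]'

```text
time: 3.15
eef_pos: [0.635, -0.0945, 0.1603]
ee_rot: [-2.013, 1.57, -0.172]
contact_force: [0.0, -0.5, -0.1]
width: 0.0005
```

Request:
apply_moves --commands '[[0, [0, 0, -0.016], [0, 0, 0]], [0, [0, 0, 0], [0, 0, 0]]]'

```text
time: 3.35
eef_pos: [0.635, -0.0947, 0.1592]
ee_rot: [-1.955, 1.57, -0.114]
contact_force: [0.7, 0.2, 0.5]
width: 0.0007
```

Request:
apply_moves --commands '[[0, [0, 0, -0.02], [0, 0, 0]], [0, [0, 0, 0], [0, 0, 0]]]'

```text
time: 3.55
eef_pos: [0.6348, -0.0948, 0.1579]
ee_rot: [1.456, 1.571, -2.986]
contact_force: [0.0, 0.4, 1.2]
width: 0.0005
```

Request:
apply_moves --commands '[[0, [0, 0, -0.016], [0, 0, 0]], [0, [0, 0, 0], [0, 0, 0]]]'

```text
time: 3.75
eef_pos: [0.6348, -0.0947, 0.1569]
ee_rot: [1.07, 1.571, 2.911]
contact_force: [-0.1, -0.2, 0.3]
width: 0.0006
```

Request:
apply_moves --commands '[[0, [0, 0, -0.01], [0, 0, 0]], [0, [0, 0, 0], [0, 0, 0]]]'

```text
time: 3.95
eef_pos: [0.6349, -0.0947, 0.1567]
ee_rot: [-1.976, 1.571, -0.135]
contact_force: [0.2, 0.6, 0.9]
width: 0.0006
```

Request:
apply_moves --commands '[[0, [0, 0, -0.01], [0, 0, 0]], [0, [0, 0, 0], [0, 0, 0]]]'

```text
time: 4.15
eef_pos: [0.6349, -0.0947, 0.1565]
ee_rot: [-2.222, 1.571, -0.38]
contact_force: [-1.7, 0.6, 4.3]
width: 0.0007
```

Request:
apply_moves --commands '[[0, [-0.016, 0.058, 0], [0, 0, 0]], [0, [-0.016, 0.058, 0], [0, 0, 0]], [0, [0, 0, 0], [0, 0, 0]]]'

```text
time: 4.45
eef_pos: [0.6336, -0.0891, 0.1569]
ee_rot: [-2.441, 1.569, -0.599]
contact_force: [-0.9, -2.3, 7.7]
width: 0.0009
```

```bash
python3 - <<'E'
from h import *
measure('pics/m2.png')
E
```

```text
red bbox 419 437 23 73 582
ptr px 382.5 72.0 94.0 23 slope deg -0.6049119621744706 ptr-mark mm -19.895592820709407 mark cy -0.17062834250333858 red slope 0.7273603361339854
tcp cx,cy,z 0.586620529929974 -0.25541101308210357 0.156911404856989 F [-0.9 -2.3  7.7] t 4.45
```

View pics/m2.png

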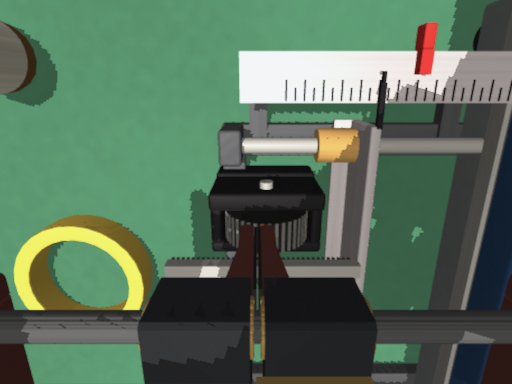

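Request:
apply_moves --commands '[[0, [-0.018, 0.065, 0], [0, 0, 0]], [0, [-0.018, 0.065, 0], [0, 0, 0]], [0, [-0.018, 0.065, 0], [0, 0, 0]], [0, [0, 0, 0], [0, 0, 0]]]'

```text
time: 4.9
eef_pos: [0.6309, -0.079, 0.1569]
ee_rot: [-2.093, 1.57, -0.251]
contact_force: [-1.5, -0.6, 6.7]
width: 0.0004
```

```bash
python3 - <<'E'
from h import *
measure('pics/m3.png')
E
```

```text
red bbox 399 415 23 73 576
ptr px 369.5 72.0 94.0 23 slope deg 0.3465658007116825 ptr-mark mm -16.45164834534868 mark cy -0.1705566439188694 red slope 0.5027210108230273
tcp cx,cy,z 0.5867391824273389 -0.24496927524151207 0.15692799329445362 F [-1.5 -0.6  6.7] t 4.9
```

Request:
apply_moves --commands '[[0, [-0.021, 0.077, 0], [0, 0, 0]], [0, [0, 0, 0], [0, 0, 0]], [0, [0, 0, 0.12], [0, 0, 0]], [0, [0.107, -0.385, 0], [0, 0, 0]], [0, [0, 0, 0], [0, 0, 0]]]'

```text
time: 5.45
eef_pos: [0.6356, -0.0965, 0.1622]
ee_rot: [-2.313, 1.57, -0.473]
contact_force: [0.8, 0.8, 0.1]
width: 0.0006
```

```bash
python3 - <<'E'
from h import *
measure('pics/m4.png')
E
```

```text
red bbox 429 446 25 73 543
ptr px 402.5 72.0 94.0 23 slope deg 0.5264148289223843 ptr-mark mm -15.18549259351748 mark cy -0.17061185443748647 red slope 0.6707074002370532
tcp cx,cy,z 0.5865873752897055 -0.26317421216235415 0.16223106036197218 F [0.8 0.8 0.1] t 5.45
```

Request:
apply_moves --commands '[[0, [-0.01, 0.038, -0.09], [0, 0, 0]], [0, [0, 0, -0.03], [0, 0, 0]], [0, [0, 0, 0], [0, 0, 0]]]'

```text
time: 5.8
eef_pos: [0.6346, -0.0927, 0.1563]
ee_rot: [-2.622, 1.57, -0.78]
contact_force: [-0.7, -1.2, 5.4]
width: 0.0007
```

Request:
apply_moves --commands '[[0, [-0.021, 0.077, 0], [0, 0, 0]], [0, [-0.021, 0.077, 0], [0, 0, 0]], [0, [-0.021, 0.077, 0], [0, 0, 0]], [0, [-0.021, 0.077, 0], [0, 0, 0]], [0, [0, 0, 0], [0, 0, 0]]]'

```text
time: 6.3
eef_pos: [0.6303, -0.0768, 0.1566]
ee_rot: [-2.208, 1.57, -0.366]
contact_force: [0.3, -0.4, 6.5]
width: 0.0009
```

```bash
python3 - <<'E'
from h import *
measure('pics/m5.png')
E
```

```text
red bbox 395 411 23 73 580
ptr px 377.5 72.0 94.0 23 slope deg 0.10392441813690988 ptr-mark mm -10.14122573714285 mark cy -0.17053473326761154 red slope 0.5165651709763345
tcp cx,cy,z 0.5867678713744542 -0.24278593750456695 0.1566440945104498 F [ 0.3 -0.4  6.5] t 6.3
```

Request:
apply_moves --commands '[[0, [0, 0, 0.12], [0, 0, 0]], [0, [0.096, -0.346, 0], [0, 0, 0]], [0, [0, 0, 0], [0, 0, 0]], [0, [0, 0, -0.09], [0, 0, 0]], [0, [0, 0, -0.03], [0, 0, 0]]]'

```text
time: 6.85
eef_pos: [0.6352, -0.0951, 0.1562]
ee_rot: [-2.654, 1.57, -0.813]
contact_force: [-4.3, -1.9, 15.6]
width: 0.0003
```

Request:
apply_moves --commands '[[0, [0, 0, 0], [0, 0, 0]], [0, [-0.021, 0.077, 0], [0, 0, 0]], [0, [-0.021, 0.077, 0], [0, 0, 0]], [0, [-0.021, 0.077, 0], [0, 0, 0]], [0, [0, 0, 0], [0, 0, 0]]]'

```text
time: 7.35
eef_pos: [0.6321, -0.0832, 0.1572]
ee_rot: [-2.52, 1.57, -0.679]
contact_force: [-3.3, -1.1, 11.7]
width: 0.0001
```

```bash
python3 - <<'E'
from h import *
measure('pics/m6.png')
E
```

```text
red bbox 407 424 23 73 583
ptr px 397.5 72.0 94.0 23 slope deg 0.5649673964708762 ptr-mark mm -6.199917397355426 mark cy -0.1705995995107478 red slope 0.5801169186617752
tcp cx,cy,z 0.586724360443546 -0.24931790791673925 0.15717413656473622 F [-3.3 -1.1 11.7] t 7.35
```

Request:
apply_moves --commands '[[0, [-0.021, 0.077, 0.006], [0, 0, 0]], [0, [-0.021, 0.077, 0], [0, 0, 0]], [0, [0, 0, 0], [0, 0, 0]]]'

```text
time: 7.7
eef_pos: [0.6298, -0.0751, 0.1565]
ee_rot: [-2.035, 1.57, -0.194]
contact_force: [-0.7, -0.9, 4.6]
width: 0.0003
```

```bash
python3 - <<'E'
from h import *
measure('pics/m7.png')
zoom('pics/m7.png',320,10,130,110,5,'pics/m7z.png')
E
```

```text
red bbox 391 407 23 73 578
ptr px 387.25 71.0 94.0 24 slope deg -0.49674633699814574 ptr-mark mm -3.5213355231618615 mark cy -0.17053288749750206 red slope 0.49455317869350757
tcp cx,cy,z 0.5867554702811874 -0.24094026871138655 0.1565285758955791 F [-0.7 -0.9  4.6] t 7.7
```

View pics/m7z.png

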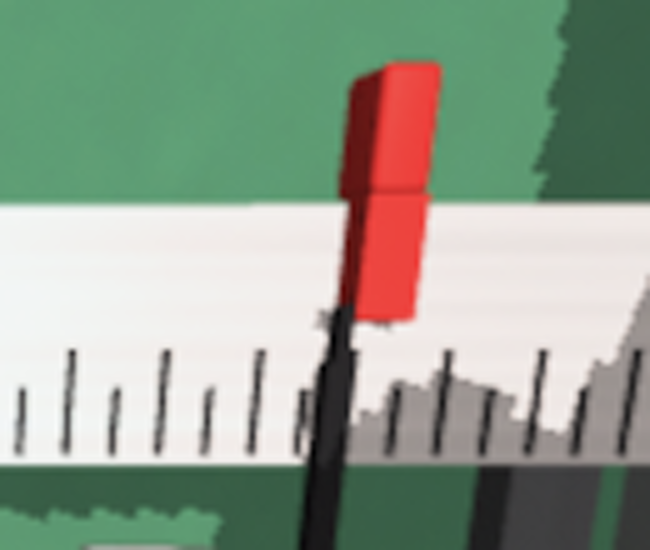

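```bash
sed -i 's/(0,150,170),(8/(0,150,215),(8/; s/(173,150,170)/(173,150,215)/' h.py; python3 - <<'E'
from h import *
im=cv2.imread('pics/m7.png'); print(im[60,388:408].tolist(), im[35,388:410].tolist())
E
```

```text
[[129, 132, 164], [21, 23, 98], [20, 23, 98], [21, 24, 98], [42, 46, 172], [60, 65, 228], [64, 69, 237], [64, 69, 237], [63, 69, 237], [63, 69, 237], [62, 69, 237], [62, 68, 237], [62, 68, 237], [62, 68, 237], [63, 68, 237], [62, 67, 237], [148, 153, 237], [214, 219, 237], [228, 231, 237], [228, 230, 237]] [[93, 124, 92], [47, 62, 93], [20, 22, 96], [21, 23, 98], [20, 23, 100], [21, 24, 103], [21, 22, 99], [37, 39, 169], [56, 61, 227], [68, 74, 237], [69, 75, 237], [67, 73, 237], [65, 71, 237], [64, 70, 237], [62, 68, 237], [61, 67, 237], [61, 66, 237], [59, 64, 237], [61, 72, 208], [94, 125, 129], [115, 154, 93], [114, 153, 93]]
```

Request:
apply_moves --commands '[[0, [0, 0, 0.12], [0, 0, 0]], [0, [0.08, -0.288, 0], [0, 0, 0]], [0, [0, 0, 0], [0, 0, 0]], [0, [0, 0, -0.09], [0, 0, 0]], [0, [0, 0, -0.03], [0, 0, 0]]]'

```text
time: 8.25
eef_pos: [0.6339, -0.0902, 0.1565]
ee_rot: [-2.546, 1.57, -0.705]
contact_force: [-2.5, -2.0, 15.0]
width: 0.0007
```

Request:
apply_moves --commands '[[0, [0, 0, 0], [0, 0, 0]], [0, [0, 0, 0], [0, 0, 0]]]'

```text
time: 8.45
eef_pos: [0.6339, -0.0901, 0.1568]
ee_rot: [-2.804, 1.57, -0.962]
contact_force: [-0.7, -2.6, 7.1]
width: 0.0007
```

```bash
python3 - <<'E'
from h import *
measure('pics/m8.png')
E
```

```text
red bbox 422 438 23 73 523
ptr px 417.0 71.0 94.0 24 slope deg 0.48739342664691443 ptr-mark mm -3.6228603592945996 mark cy -0.17050242193056947 red slope 1.1027083082081461
tcp cx,cy,z 0.5866082032217156 -0.2565329417691459 0.15676253560724784 F [-0.7 -2.6  7.1] t 8.45
```

Request:
apply_moves --commands '[[0, [-0.014, 0.051, 0], [0, 0, 0]], [0, [-0.014, 0.051, 0], [0, 0, 0]], [0, [-0.014, 0.051, 0], [0, 0, 0]], [0, [0, 0, 0], [0, 0, 0]]]'

```text
time: 8.9
eef_pos: [0.6317, -0.0822, 0.1572]
ee_rot: [-2.724, 1.57, -0.883]
contact_force: [-1.7, -0.4, 10.0]
width: 0.0004
```

```bash
python3 - <<'E'
from h import *
measure('pics/m9.png')
zoom('pics/m9.png',320,10,130,110,5,'pics/m9z.png')
E
```

```text
red bbox 406 421 24 73 510
ptr px 405.75 75.0 94.0 20 slope deg 0.7747551748933384 ptr-mark mm -1.0550173332621593 mark cy -0.17039333885607993 red slope 1.090887172712197
tcp cx,cy,z 0.5866529618794134 -0.2483221847735418 0.15717144467029565 F [-1.7 -0.4 10. ] t 8.9
```

View pics/m9z.png

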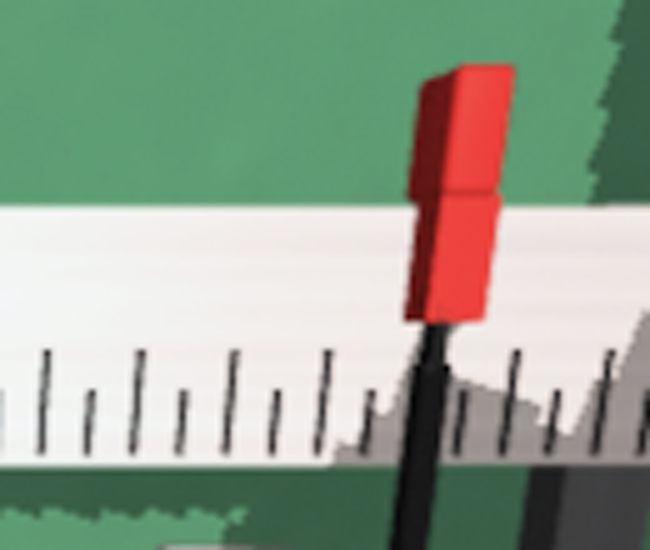

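Request:
apply_moves --commands '[[0, [-0.01, 0.034, 0], [0, 0, 0]], [0, [-0.01, 0.034, 0], [0, 0, 0]], [0, [0, 0, 0], [0, 0, 0]]]'

```text
time: 9.25
eef_pos: [0.6308, -0.0788, 0.1569]
ee_rot: [-2.458, 1.57, -0.617]
contact_force: [-1.2, -1.8, 7.1]
width: 0.0007
```

Request:
apply_moves --commands '[[0, [0, 0, 0.2], [0, 0, 0]], [0, [0, 0, 0], [0, 0, 0]]]'

```text
time: 9.45
eef_pos: [0.631, -0.0786, 0.1673]
ee_rot: [-1.889, 1.57, -0.048]
contact_force: [-0.3, 0.5, 0.4]
width: 0.0005
```

```bash
python3 - <<'E'
from h import *
measure('pics/m10.png')
zoom('pics/m10.png',320,10,130,110,5,'pics/m10z.png')
E
```

```text
red bbox 391 405 26 73 450
ptr px 393.5 75.0 86.0 12 slope deg -1.7340761176337107 ptr-mark mm -0.01758008589133886 mark cy -0.1703775228861948 red slope 0.9534166984496725
tcp cx,cy,z 0.5869601189581626 -0.24467811395284556 0.16730933498285686 F [-0.3  0.5  0.4] t 9.45
```

View pics/m10z.png

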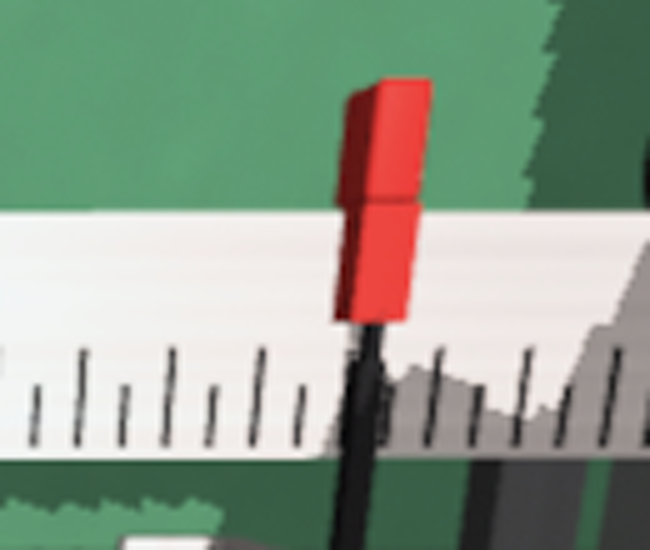

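Request:
apply_moves --commands '[[0, [0, 0, 0.8], [0, 0, 0]], [0, [0, 0, 0.8], [0, 0, 0]], [0, [-0.2, 0.75, 0.5], [0, 0, 0]], [0, [0, 0, 0], [0, 0, 0]], [0, [0, 0, 0], [0, 0, 0]]]'

```text
time: 10.0
eef_pos: [0.6205, -0.0406, 0.2716]
ee_rot: [-2.122, 1.57, -0.279]
contact_force: [0.4, 0.4, 1.2]
width: 0.0007
```

```bash
python3 - <<'E'
from h import *
measure('pics/m11.png')
zoom('pics/m11.png',190,20,160,120,5,'pics/m11z.png')
cv2.imwrite('pics/t11.png',env.snapshot('top')[:,:,::-1]); cv2.imwrite('pics/s11.png',env.snapshot('side')[:,:,::-1])
E
```

```text
red bbox 296 302 49 78 174
ptr px 298.0 89.0 99.0 11 slope deg -1.0557763037338785 ptr-mark mm -0.14781860333840102 mark cy -0.17018249067278896 red slope 0.8089905962766684
tcp cx,cy,z 0.5869906187151648 -0.20520731934606226 0.27162716439080997 F [0.4 0.4 1.2] t 10.0
```

View pics/m11z.png

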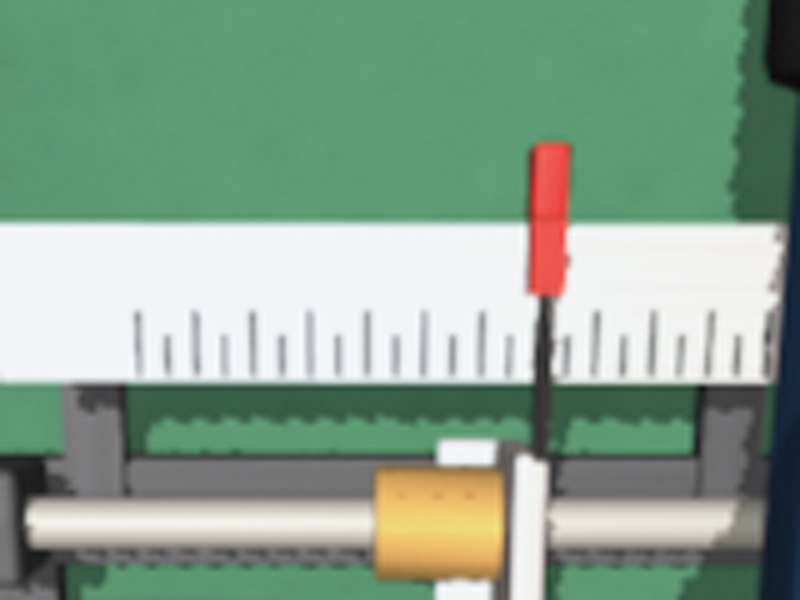

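View pics/s11.png

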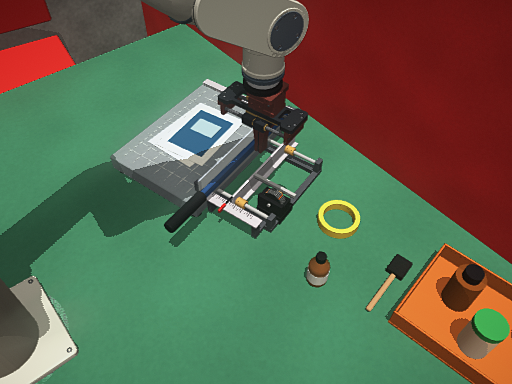

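The pointer runs into the red clip's end almost at its middle (zoomed pointer x 545, clip 530–567). The hand is clear, the blade is down, and the other objects look undisturbed.

```bash
python3 -c "
from workcell import env
print(env.close_job())"
```

```text
the job is handed in; nothing more can be done
None
```

The gauge pointer now stands inside the red mark, and the job is handed in. `close_job` reports no verdict, so what follows rests on my own checks.

- **What I did:** I closed the fingers and stroked the top of the thumbwheel toward the blade with a light fingertip. That took four strokes, coming from the wide side. Wheel force read about 4–16 N at the points I checked, against the 35 N limit. I then lifted clear.
- **Pointer position:** It started about 21.5 mm short of the middle of the mark. After release, the close picture gave 0.0 mm by script and about 0.4 mm short read by hand. A later picture from higher and more to the side gave 0.15 mm short. These agree within about half a millimetre, well inside the ±3 mm allowed.
- **Rest of the scene:** In the last side picture the hand is clear, the blade arm is down, and the tape, bottle and brush look undisturbed. I judged those by eye and did not measure them.
- **Disagreements:** My line fits for the pointer and mark directions differed from the assumed cutter angle by about 1°, up to 1.7° for the pointer once it was at the mark. That is worth a few tenths of a millimetre at most.

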